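Reagent bottles from the block heater to the carrier, in the same order

TASK

The four reagent bottles in the block heater are warm: move them into the empty carrier in the same order, so that the bottle nearest the heater's control panel ends in the bay nearest the carrier's handle, the next one in the next bay, and so on along the row. Keep the bottles upright all the way and leave each standing freely on the floor of its bay.

Things in the scene. Friction and masses are not known exactly. Their poses are not given: they have to be found in the camera images.
- bottle_tall: Tall round white plastic reagent bottle: body 38 mm across and 70 mm high, narrow neck, black ribbed screw cap 25 mm across; 105 mm high over all; about 0.11 kg. Origin at the centre of its underside, z up the bottle. Its straight body, gripped from above, is smooth and rigid up to at least 60 mm.
- bottle_jar: Short wide white plastic jar: body and black ribbed cap both 40 mm across; 76 mm high over all; about 0.09 kg. Origin at the centre of its underside, z up the bottle. Its straight body, gripped from above, is smooth and rigid up to at least 60 mm.
- bottle_square: Square white plastic bottle: body 36 x 36 mm and 66 mm high, black round cap 29 mm across; 89 mm high over all; about 0.10 kg. Its x and y axes are square to its flat sides, which start parallel to the block's sides. Origin at the centre of its underside, z up the bottle. Its straight body, gripped from above, is smooth and rigid up to at least 60 mm.
- bottle_dropper: Slim round white plastic dropper bottle: body 30 mm across and 66 mm high, black collar and pointed black cone on top; 98 mm high over all; about 0.06 kg. Origin at the centre of its underside, z up the bottle. Its straight body, gripped from above, is smooth and rigid up to at least 60 mm.
- block_tall: Aluminium heating block of the tall bottle, 60 x 60 x 50 mm, with a round bore 42 mm wide and 25 mm deep in its top, in which the tall bottle stands loosely at the start. Stays in the heater. Origin at the centre of its underside (the bore's floor is 25 mm above it, its top 50 mm); axes parallel to the heater's.
- block_jar: Aluminium heating block of the jar, 60 x 60 x 50 mm, with a round bore 44 mm wide and 25 mm deep in its top, in which the jar stands loosely at the start. Stays in the heater. Origin at the centre of its underside (the bore's floor is 25 mm above it, its top 50 mm); axes parallel to the heater's.
- block_square: Aluminium heating block of the square bottle, 60 x 60 x 50 mm, with a square bore 40 mm wide and 25 mm deep in its top, in which the square bottle stands loosely at the start. Stays in the heater. Origin at the centre of its underside (the bore's floor is 25 mm above it, its top 50 mm); axes parallel to the heater's.
- block_dropper: Aluminium heating block of the dropper bottle, 60 x 60 x 50 mm, with a round bore 34 mm wide and 25 mm deep in its top, in which the dropper bottle stands loosely at the start. Stays in the heater. Origin at the centre of its underside (the bore's floor is 25 mm above it, its top 50 mm); axes parallel to the heater's.
- heater: White dry-block heater, 328 x 96 mm and 60 mm high, immovable, with four aluminium blocks side by side in its long well (which block is where varies; pitch 62 mm; block tops 70 mm above the table). Origin on the table under the middle of the row; the row runs along its x axis, the four block centres at x = -93, -31, +31 and +93 mm. The sloping control panel with display and buttons is at its -x end, which reaches to x = -195 mm; the other end is at +141 mm.
- carrier: Blue open bottle carrier, 253 x 67 mm, immovable, with four square bays in a row; it may point any way. Origin on the table under its middle; the row runs along its x axis, the bay centres at x = -93, -31, +31 and +93 mm, y = 0. Each bay is 57 x 57 mm inside, its floor 4 mm above the table; the walls and dividers are 5 mm thick and their tops 24 mm above the table. The steel wire loop handle sticks out of its -x end to x = -163 mm, 17 mm high; the +x end is plain.

How it is judged:
By the outcome, as a careful person would: the job done as asked, in the order asked, and still so for the second after the job is handed in, with the robot touching nothing.
It also fails if it takes over 120 s, if anything falls off the work surface, if the arm or the gripper's body presses on something with over 40 N, if the wrist force passes 120 N, or if a joint passes its speed limit or range.

ROBOT

A 7-joint arm with a two-finger parallel gripper is mounted at the origin on the work surface. World frame = base frame: x ahead of the robot, y to its left, z up, the work surface at z = 0. Lengths are in m, angles in rad, forces in N, time in s.
With the tool pointing down it reaches from about 0.4 to 0.85 m from the base axis. Payload 10.4 kg.
Tool frame: the origin (TCP) lies between the finger pads; the fingertips stand 17 mm ahead of it and the grasp point (between the pads) lies 2 mm behind it; z points along the fingers, y is the line along which they close (so a half turn about z gives the same grasp; the last joint's range is limited). The gripper opens to 85 mm and grips with 20 to 120 N. Pads are 22 mm wide; open, the fingers measure 114 mm over their backs; the gripper's body (76 mm by 85 mm) begins 54 mm behind the grasp point. The pads swing forward as they close: fully open they stand 13 mm farther back than shut.
Start: joints at [1.099, 0.332, -0.065, 1.46, 0.022, 1.35, -0.088], TCP at [0.271, -0.563, 0.248] pointing down, gripper open.
Joint ranges: [-2.6, 2.6], [-0.5, 2.12], [-1.47, 1.34], [0.16, 2.42], [-1.27, 4.41], [0.06, 2.06], [-2.6, 2.6]. Speed limits (rad/s): [2.22, 2.22, 2.79, 2.79, 3.14, 3.14, 3.14].

INTERFACE

Orientations are given as a unit quaternion [x, y, z, w].
In Python, from workcell import readout, imaging, manip gives the robot as it stands. The module is installed in compiled form; this text tells all that it offers.
- The arm moves only by the shell command python3 -m crank 'ROWS' [OPENING] [FORCE]. ROWS is JSON, a list of rows, each a list of 4 numbers: the shift along the tool's x, y, z as a fraction of full scale, then the turn about the tool's z as a fraction of full scale. In form: [[x, y, z, yaw], ...]. A call has 1 to 5 rows; each row is the pose to reach, as a shift and turn from the pose commanded when the call began, along the tool's axes at that moment; what a row does not reach only later rows make up. Full scale, the value 1, is 400 mm for a shift and 60 degrees for a turn. A row lasts 1/12 s, in which the tool goes at most 41.7 mm and 7.16 degrees, less where a joint would pass 70% of its speed; a pose out of reach is approached as far as the arm can. A call with a number of a shift or a turn outside -1 to 1 is refused whole. A call with a gripper value outside its range is refused whole. OPENING is the gripper command: -1 is shut, 1 is fully open, values between are in proportion, set as the call begins (- or left out, the last holds). The fingers move at their own pace and stop on an object; FORCE is the grip in N (left out, the last holds). Time passes only in rows, so rows that repeat a pose let the fingers close. It gives the time, the measured TCP pose, the force, the opening and the grip force at its end, in the units of the state.
- readout.get_obs(): the state, without advancing time (a new reading comes with each control period).
- imaging.camera(name): name is "scene" or "top" or "wrist"; returns a dict with "color" (480x640x3 uint8, red, green, blue), "fx", "fy", "cx", "cy" (pixels), "k1" (the pictures are not rectified: a ray, as slopes to the right and down, at radius r is drawn at 1 + k1 r^2 times it, then the intrinsics apply), "rvec" (rotation vector, rad) and "tvec" (3), from world to camera coordinates, as OpenCV has them. Camera axes: x right, y down, z forward; pixel columns grow to the right and rows downward; lengths in m; the calibration is good to about 2 mm. A picture is of the moment at which its call begins. There is no depth.
- manip.hand_in(): hands the job in; it is judged then, once.
The state is a dict: "clock": time; "joint_pos": joint angles; "joint_velocities": joint speeds; "tau": joint torques, N m; "position": TCP position; "ee_rot": TCP orientation; "ft_force": force on the tool from outside, world axes, zero at the start; "torque": the same for the moment, N m; "grip_width": opening from 0.0 (shut) to 1.0 (fully open); "grasp_force": force on a finger pad.
Only numpy, scipy, OpenCV 4.12 (cv2) and the standard library are available. Lean on these libraries where they do the work, as an engineer would, in place of code of your own. Each camera call takes 0.05 s, during which the arm holds its last target. There are 200 camera calls.

## Working session

There is one attempt and no reset: what is moved stays moved. The work goes in short steps, Python scripts to look and compute and a shell command to move; the robot and the scene stay as the last step left them, time stands still between calls to the robot, and variables do not carry over. Pictures are saved under pics/ and viewed, at most 14 in all, crops included, and the job is handed in when it is done.

```bash
mkdir -p pics
python3 - <<'E'
from workcell import readout, imaging
import cv2,json,numpy as np
o=readout.get_obs();print({k:np.round(v,3).tolist() for k,v in o.items()})
for n in("scene","top"):
    c=imaging.camera(n);cv2.imwrite(f"pics/{n}0.png",cv2.cvtColor(c["color"],cv2.COLOR_RGB2BGR))
    c.pop("color");d={k:np.array(v).tolist() for k,v in c.items()};print(d);json.dump(d,open(n+".json","w"))
E
```

```text
{'clock': 0.0, 'joint_pos': [1.099, 0.333, -0.065, 1.461, 0.022, 1.35, -0.088], 'joint_velocities': [0.0, 0.001, -0.0, 0.003, 0.0, -0.0, 0.001], 'tau': [-0.001, -62.544, 0.049, -39.16, 0.016, 0.01, 0.0], 'position': [0.271, -0.563, 0.248], 'ee_rot': [0.975, 0.223, -0.0, -0.001], 'ft_force': [0.071, -0.462, -0.315], 'torque': [-0.036, 0.014, -0.019], 'grasp_force': 0.0, 'grip_width': 1.004}
{'fx': 512.4245408849011, 'fy': 512.4245408849011, 'cx': 310.90118897717656, 'cy': 234.7888255152135, 'k1': 0.03246798084624847, 'rvec': [2.117952244870283, 0.5951996590565188, -0.3282843743636704], 'tvec': [-0.48745216074604725, -0.12396876788566313, 1.0331287084086487]}
{'fx': 493.84934400691884, 'fy': 493.84934400691884, 'cx': 319.9849122908948, 'cy': 233.09506166390338, 'k1': -0.13573345324309896, 'rvec': [2.2008668658904007, -2.201221823772689, 0.056681345877861534], 'tvec': [-0.01098538640970393, 0.5643278540527165, 0.6958479752685912]}
```

View pics/top0.png

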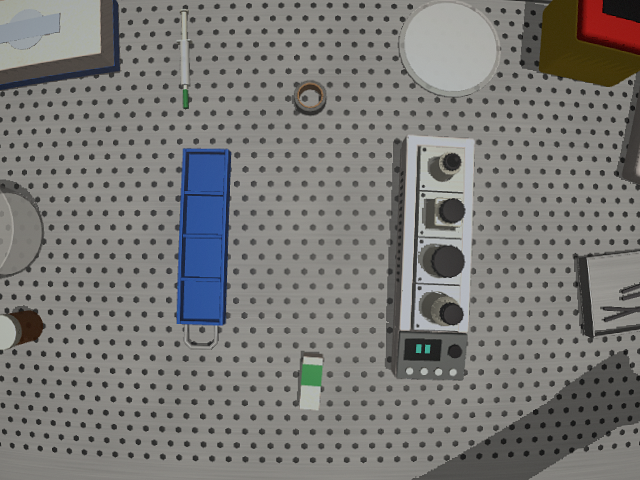

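View pics/scene0.png

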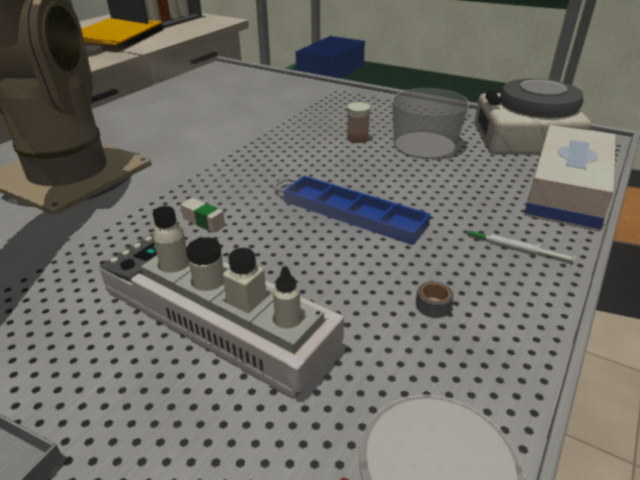

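The top picture shows the heater on the right with its panel at the bottom (~435,355). From the panel the order is tall (450,313), jar (445,262), square (450,210), dropper (450,162). The carrier is at (205,237) with its handle at the bottom (200,338). The scene picture agrees. I'll enlarge both.

```bash
python3 - <<'E'
import cv2
i=cv2.imread("pics/top0.png")
a=cv2.resize(i[125:385,385:485],None,fx=2.3,fy=2.3,interpolation=3)
b=cv2.resize(i[125:385,160:260],None,fx=2.3,fy=2.3,interpolation=3)
import numpy as np
cv2.imwrite("pics/crop1.png",np.hstack([a,b]))
E
cat > h.py <<'E'
import numpy as np,json,cv2
from scipy.spatial.transform import Rotation as R
def cam(n): return json.load(open(''+n+'.json'))
def px2w(c,uv,z):
    uv=np.atleast_2d(uv).astype(float);d=(uv-[c['cx'],c['cy']])/c['fx'];s=d.copy()
    for _ in range(20): s=d/(1+c['k1']*(s**2).sum(1,keepdims=True))
    Rm=R.from_rotvec(c['rvec']).as_matrix();t=np.array(c['tvec']);o=-Rm.T@t
    r=np.c_[s,np.ones(len(s))]@Rm
    return o+r*((z-o[2])/r[:,2])[:,None]
E
```

```text
(no output)
```

View pics/crop1.png

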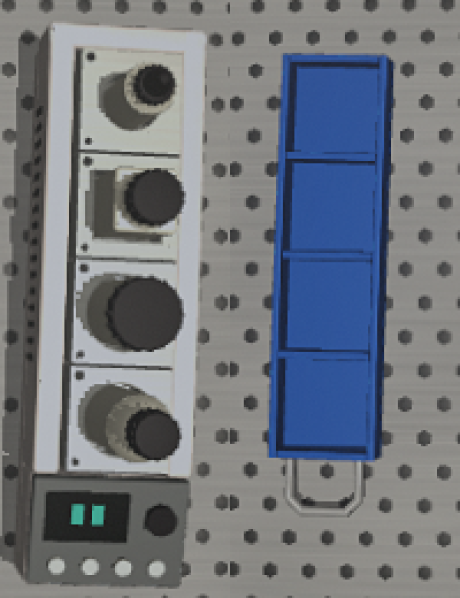

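The crop shows sharp rim corners, block seams and caps. Crop pixels: caps tall (152,434), jar (147,314), square (154,197), dropper (154,81). Carrier rim corners are (284,54), (388,57), (380,458), (269,457).

Run:
```python
from h import *
c=cam('top');np.set_printoptions(precision=4,suppress=True)
H=lambda p:np.array(p)/2.3-.3+[385,125]
C=lambda p:(np.array(p)-[230,0])/2.3-.3+[160,125]
for n,p,z in[("tall",(152,434),.15),("jar",(147,314),.121),("sq",(154,197),.134),("drop",(154,81),.138)]:print(n,px2w(c,H(p),z)[0])
print("blockL",px2w(c,H([(83,47),(78,152),(76,258),(70,363),(65,468)]),.07))
print("rim",px2w(c,H([(50,27),(206,32),(191,475),(34,472)]),.06))
k=px2w(c,C([(284,54),(388,57),(380,458),(269,457)]),.024);print("car",k,k.mean(0))
d=k[0]+k[1]-k[2]-k[3];d/=np.linalg.norm(d);print("cdir",d,np.degrees(np.arctan2(d[1],d[0])))
for x in(-.093,-.031,.031,.093):print(k.mean(0)+d*x)
from workcell import readout
o=readout.get_obs();print(R.from_quat(o['ee_rot']).as_matrix())
```

```text
tall [ 0.4643 -0.1628  0.15  ]
jar [ 0.5248 -0.1683  0.121 ]
sq [ 0.5862 -0.1693  0.134 ]
drop [ 0.647  -0.1694  0.138 ]
blockL [[ 0.6802 -0.1465  0.07  ]
 [ 0.6183 -0.1424  0.07  ]
 [ 0.5567 -0.1406  0.07  ]
 [ 0.4962 -0.1367  0.07  ]
 [ 0.4358 -0.1337  0.07  ]]
rim [[ 0.6944 -0.129   0.06  ]
 [ 0.6927 -0.2238  0.06  ]
 [ 0.4291 -0.2109  0.06  ]
 [ 0.4322 -0.1174  0.06  ]]
car [[0.6865 0.1864 0.024 ]
 [0.6839 0.1204 0.024 ]
 [0.4355 0.1234 0.024 ]
 [0.4353 0.1929 0.024 ]] [0.5603 0.1558 0.024 ]
cdir [ 0.9998 -0.0189  0.    ] -1.0809770029758652
[0.4673 0.1575 0.024 ]
[0.5293 0.1563 0.024 ]
[0.5913 0.1552 0.024 ]
[0.6533 0.154  0.024 ]
[[ 0.901   0.4339 -0.0006]
 [ 0.4339 -0.901   0.0011]
 [-0.0001 -0.0013 -1.    ]]
```

```bash
python3 -m crank '[[0,0,0,0.1],[0,0,0,0.2],[0,0,0,0.3],[0,0,0,0.4],[0,0,0,0.478]]' 1 60
python3 -m crank '[[0.04,-0.08,0.01,0],[0.08,-0.17,0.02,0],[0.11,-0.25,0.03,0],[0.143,-0.34,0.032,0],[0.143,-0.34,0.032,0]]'
python3 -m crank '[[0.04,-0.08,0.01,0],[0.08,-0.17,0.02,0],[0.11,-0.25,0.03,0],[0.143,-0.34,0.032,0],[0.143,-0.34,0.032,0]]'
python3 -m crank '[[0.04,-0.08,0.01,0],[0.08,-0.17,0.02,0],[0.11,-0.25,0.03,0],[0.143,-0.34,0.032,0],[0.143,-0.34,0.032,0]]'
python3 - <<'E'
from h import *
from workcell import readout,imaging
o=readout.get_obs();print(o['position'],R.from_quat(o['ee_rot']).as_matrix().round(4),o['ft_force'])
c=imaging.camera('wrist');cv2.imwrite("pics/w1.png",c.pop('color')[:,:,::-1])
json.dump({k:np.array(v).tolist() for k,v in c.items()},open('wrist.json','w'))
E
```

```text
clock: 0.52
position: [0.2711, -0.5629, 0.2478]
ee_rot: [1.0, -0.029, -0.0, -0.0]
ft_force: [-0.2, -0.3, -0.1]
grip_width: 1.0
grasp_force: 0.0
clock: 0.93
position: [0.3396, -0.4233, 0.2351]
ee_rot: [1.0, -0.022, 0.0, -0.002]
ft_force: [1.0, -0.2, 0.4]
grip_width: 1.004
grasp_force: 0.0
clock: 1.35
position: [0.4028, -0.2902, 0.2224]
ee_rot: [1.0, -0.021, 0.0, -0.001]
ft_force: [0.7, 0.1, 0.5]
grip_width: 0.999
grasp_force: 0.0
clock: 1.77
position: [0.4661, -0.1571, 0.2098]
ee_rot: [1.0, -0.021, 0.0, -0.001]
ft_force: [-0.0, 0.1, -0.3]
grip_width: 1.002
grasp_force: 0.0
[ 0.4660685  -0.15712008  0.20975555] [[ 9.991e-01 -4.240e-02  7.000e-04]
 [-4.240e-02 -9.991e-01  2.600e-03]
 [ 6.000e-04 -2.600e-03 -1.000e+00]] [-0.00565759  0.10153954 -0.30055179]
```

View pics/w1.png

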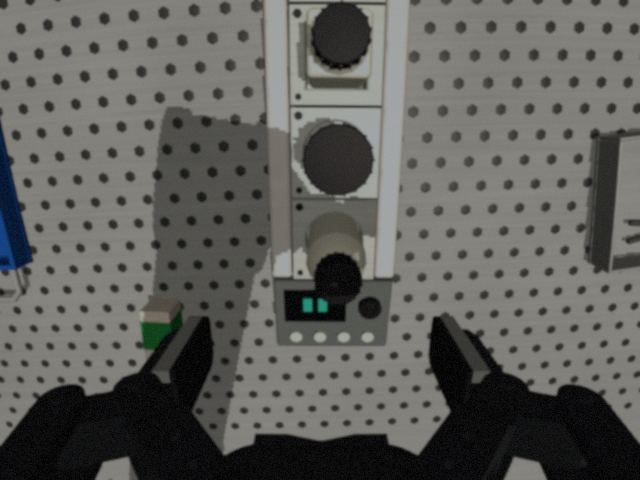

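The wrist view shows the tall cap at (338,272), the jar cap at (339,158) and the square cap at (341,33). I'll cross-check their positions.

Run:
```python
from h import *
c=cam('wrist');np.set_printoptions(precision=4,suppress=True)
for p,z in[((338,274),.15),((339,158),.121),((341,33),.134)]:print(px2w(c,p,z)[0])
print(px2w(c,[(292,107),(381,106),(291,199),(377,199),(289,277),(374,277)],.07))
```

```text
[ 0.4704 -0.1661  0.15  ]
[ 0.5275 -0.1695  0.121 ]
[ 0.588  -0.1717  0.134 ]
[[ 0.5578 -0.1415  0.07  ]
 [ 0.5561 -0.2003  0.07  ]
 [ 0.4962 -0.1369  0.07  ]
 [ 0.4937 -0.1976  0.07  ]
 [ 0.437  -0.1315  0.07  ]
 [ 0.4343 -0.1955  0.07  ]]
```

```bash
python3 -m crank '[[0,0.021,0.07,0.01],[0,0.021,0.14,0.01],[0,0.021,0.21,0.01],[0,0.021,0.26,0.01],[0,0.021,0.274,0.01]]' 1 40
python3 -m crank '[[0,0,0,0],[0,0,0,0],[0,0,0,0],[0,0,0,0],[0,0,0,0]]' -1 40
python3 -m crank '[[0,0,0,0],[0,0,0,0],[0,0,0,0],[0,0,0,0],[0,0,0,0]]'
python3 - <<'E'
from h import *
from workcell import readout,imaging
o=readout.get_obs();print(o['position'],o['ft_force'],o['torque'])
cv2.imwrite("pics/s1.png",cv2.resize(imaging.camera('scene')['color'][140:380,80:400,::-1],None,fx=2,fy=2))
E
```

```text
clock: 2.23
position: [0.4609, -0.1735, 0.0971]
ee_rot: [0.999, -0.032, -0.002, -0.001]
ft_force: [-1.1, -0.0, -0.2]
grip_width: 1.001
grasp_force: 0.0
clock: 2.65
position: [0.465, -0.1708, 0.1024]
ee_rot: [1.0, -0.03, 0.002, -0.001]
ft_force: [-1.0, 10.4, 8.8]
grip_width: 0.443
grasp_force: 38.9
clock: 3.07
position: [0.465, -0.1707, 0.1023]
ee_rot: [1.0, -0.03, 0.002, -0.001]
ft_force: [-0.9, 11.3, 9.3]
grip_width: 0.438
grasp_force: 38.9
[ 0.46495469 -0.17071234  0.1023342 ] [-0.91624835 11.3301298   9.33303855] [ 2.32934193  0.17689354 -0.03026461]
```

View pics/s1.png

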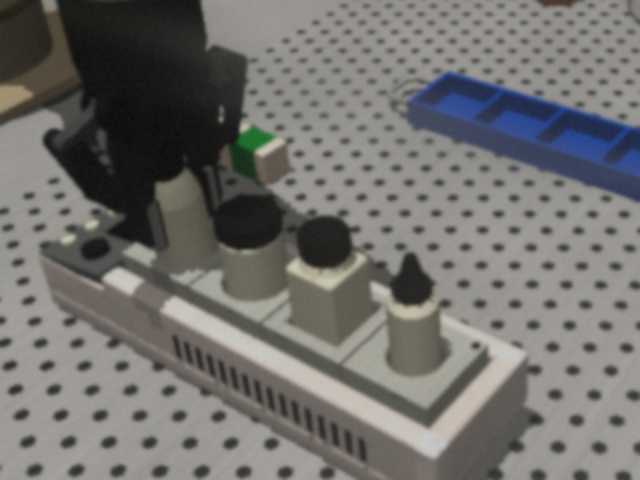

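The bottle is held but with about 11 N of side load, so I'll relieve that before lifting.

```bash
python3 -m crank '[[0,-0.01,-0.005,0],[0,-0.01,-0.005,0],[0,-0.01,-0.005,0],[0,-0.01,-0.005,0]]'
python3 - <<'E'
from workcell import readout
o=readout.get_obs();print(o['position'],o['ft_force'],o['torque'],o['ee_rot'])
E
```

```text
clock: 3.45
position: [0.4634, -0.1694, 0.1025]
ee_rot: [1.0, -0.031, 0.0, 0.0]
ft_force: [0.2, -0.6, -0.8]
grip_width: 0.437
grasp_force: 39.4
[ 0.46342029 -0.16943479  0.10251444] [ 0.20528465 -0.64654996 -0.8052947 ] [ 0.01509235 -0.02179455  0.0193363 ] [ 9.99508553e-01 -3.13456445e-02  1.38367300e-04  2.89544415e-04]
```

```bash
python3 -m crank '[[0,0,-0.03,0],[0,0,-0.07,0],[0,0,-0.11,0],[0,0,-0.14,0],[0,0,-0.15,0]]'
python3 -m crank '[[-0.003,-0.05,0,0],[-0.007,-0.13,0,0],[-0.012,-0.21,0,0],[-0.017,-0.3,0,0],[-0.021,-0.39,0,0]]'
python3 -m crank '[[-0.004,-0.08,0,0],[-0.01,-0.18,0,0],[-0.015,-0.28,0,0],[-0.02,-0.36,0,0],[-0.021,-0.42,0,0]]'
python3 -m crank '[[0,0,0,0],[0,0,0,0],[0,0,0,0]]'
python3 - <<'E'
from h import *
from workcell import readout,imaging
o=readout.get_obs();print(o['position'],o['ft_force'],R.from_quat(o['ee_rot']).as_matrix().round(4))
c=imaging.camera('wrist');cv2.imwrite("pics/w2.png",c.pop('color')[:,:,::-1])
json.dump({k:np.array(v).tolist() for k,v in c.items()},open('wrist.json','w'))
E
```

```text
clock: 3.87
position: [0.4642, -0.1696, 0.1641]
ee_rot: [1.0, -0.031, 0.001, 0.001]
ft_force: [0.1, -1.6, -1.7]
grip_width: 0.438
grasp_force: 39.8
clock: 4.28
position: [0.4643, -0.0118, 0.1618]
ee_rot: [0.999, -0.032, -0.0, 0.0]
ft_force: [1.4, 0.3, -1.1]
grip_width: 0.437
grasp_force: 39.8
clock: 4.7
position: [0.4661, 0.1585, 0.162]
ee_rot: [1.0, -0.03, -0.0, -0.0]
ft_force: [1.3, -0.5, -0.6]
grip_width: 0.44
grasp_force: 39.8
clock: 4.95
position: [0.4668, 0.1544, 0.1617]
ee_rot: [1.0, -0.031, -0.0, 0.0]
ft_force: [-0.1, -0.4, -1.3]
grip_width: 0.44
grasp_force: 39.8
[0.46680264 0.15443523 0.16170898] [-0.07676002 -0.38505387 -1.30021157] [[ 9.98e-01 -6.29e-02 -8.00e-04]
 [-6.30e-02 -9.98e-01 -7.00e-04]
 [-8.00e-04  7.00e-04 -1.00e+00]]
```

View pics/w2.png

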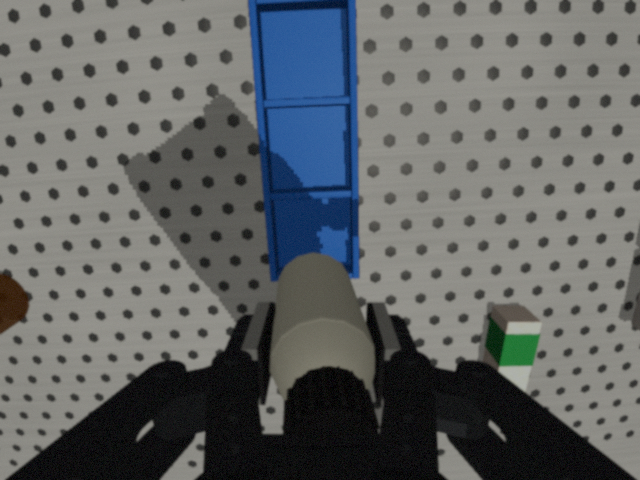

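The wrist view shows the bottle upright between the pads. Dividers are at rows ~5, 100, 190 and 275, with lines running from (262,100) to (350,98). I'll check these against my carrier map.

Run:
```python
from h import *
c=cam('wrist');np.set_printoptions(precision=4,suppress=True)
print(px2w(c,[(305,5),(308,101),(312,192),(314,277)],.024))
print(px2w(c,[(252,2),(354,2),(263,120),(357,120),(272,270),(357,270)],.024))
```

```text
[[0.6186 0.1547 0.024 ]
 [0.5616 0.1568 0.024 ]
 [0.5015 0.1584 0.024 ]
 [0.4377 0.1613 0.024 ]]
[[0.6226 0.1873 0.024 ]
 [0.6184 0.1244 0.024 ]
 [0.5516 0.1874 0.024 ]
 [0.5476 0.1253 0.024 ]
 [0.4453 0.1921 0.024 ]
 [0.4413 0.129  0.024 ]]
```

The map agrees, so I'll lower the tall bottle into bay 1.

```bash
python3 -m crank '[[0.002,-0.01,0.05,-0.02],[0.002,-0.01,0.11,-0.035],[0.002,-0.01,0.16,-0.035],[0.002,-0.01,0.2,-0.035],[0.002,-0.01,0.215,-0.035]]'
python3 -m crank '[[0,0,0.01,0],[0,0,0.02,0],[0,0,0.025,0],[0,0,0.028,0],[0,0,0.03,0]]'
python3 -m crank '[[0,0,0.003,0],[0,0,0.003,0],[0,0,0.003,0]]'
```

```text
clock: 5.42
position: [0.4669, 0.1573, 0.0739]
ee_rot: [1.0, -0.014, -0.002, 0.001]
ft_force: [-0.7, -0.3, -1.7]
grip_width: 0.44
grasp_force: 39.9
clock: 5.83
position: [0.4683, 0.1594, 0.0648]
ee_rot: [1.0, -0.013, 0.001, -0.0]
ft_force: [0.1, 0.6, -2.0]
grip_width: 0.441
grasp_force: 39.9
clock: 6.08
position: [0.468, 0.1595, 0.0633]
ee_rot: [1.0, -0.013, 0.0, 0.0]
ft_force: [-0.7, 0.2, -1.1]
grip_width: 0.442
grasp_force: 39.9
```

```bash
python3 -m crank '[[0,0,0.002,0],[0,0,0.004,0],[0,0,0.005,0],[0,0,0.005,0],[0,0,0.005,0]]'
python3 -m crank '[[0,0,0,0],[0,0,0,0],[0,0,0,0],[0,0,0,0],[0,0,0,0]]' 1
python3 -m crank '[[0,0,-0.05,0],[0,0,-0.12,0],[0,0,-0.2,0],[0,0,-0.28,0],[0,0,-0.35,0]]'
python3 -m crank '[[0.01,0.05,0,0],[0.025,0.12,0,0],[0.045,0.22,0,0],[0.065,0.32,0,0],[0.083,0.41,0,0]]'
python3 -m crank '[[0.02,0.1,0,0],[0.04,0.2,0,0],[0.06,0.3,0,0],[0.075,0.38,0,0.014],[0.083,0.412,0,0.028]]'
python3 -m crank '[[0,0,0,0],[0,0,0,0],[0,0,0,0]]'
python3 - <<'E'
from h import *
from workcell import readout,imaging
o=readout.get_obs();print(o['position'],o['ft_force'],R.from_quat(o['ee_rot']).as_matrix().round(4))
a=imaging.camera('top')['color'][125:385,150:490,::-1];cv2.imwrite("pics/t2.png",cv2.resize(a,None,fx=2.2,fy=2.2,interpolation=3))
E
```

```text
clock: 6.5
position: [0.4682, 0.1595, 0.0614]
ee_rot: [1.0, -0.013, 0.0, -0.0]
ft_force: [0.9, 0.4, 3.0]
grip_width: 0.438
grasp_force: 39.6
clock: 6.92
position: [0.4679, 0.1594, 0.061]
ee_rot: [1.0, -0.013, -0.0, 0.0]
ft_force: [-0.6, 0.8, 0.1]
grip_width: 0.998
grasp_force: 0.0
clock: 7.33
position: [0.4678, 0.1596, 0.2031]
ee_rot: [1.0, -0.013, 0.0, -0.0]
ft_force: [0.1, -0.5, 0.2]
grip_width: 1.0
grasp_force: 0.0
clock: 7.75
position: [0.4969, -0.0078, 0.2013]
ee_rot: [1.0, -0.013, 0.0, 0.0]
ft_force: [0.3, 0.6, 0.5]
grip_width: 1.004
grasp_force: 0.0
clock: 8.17
position: [0.5253, -0.1768, 0.2007]
ee_rot: [1.0, -0.031, -0.0, 0.001]
ft_force: [-0.7, -0.8, -0.6]
grip_width: 1.001
grasp_force: 0.0
clock: 8.42
position: [0.526, -0.1693, 0.201]
ee_rot: [1.0, -0.026, -0.0, -0.0]
ft_force: [-0.7, 0.7, 0.1]
grip_width: 1.0
grasp_force: 0.0
[ 0.52598464 -0.16928623  0.20103267] [-0.68219441  0.70621078  0.11650369] [[ 9.986e-01 -5.280e-02 -1.000e-04]
 [-5.280e-02 -9.986e-01  7.000e-04]
 [-1.000e-04 -7.000e-04 -1.000e+00]]
```

View pics/t2.png

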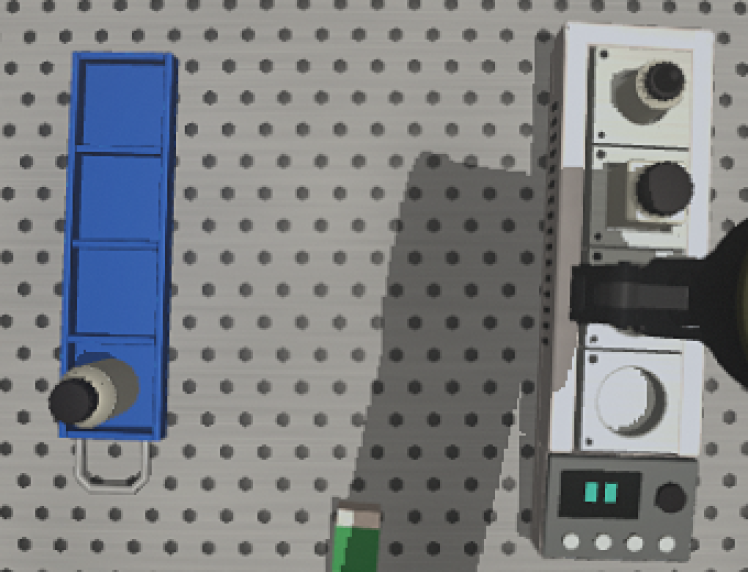

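The tall bottle stands in bay 1 at (90,395), its lean being perspective only. The gripper is over the jar and settled, so next is the jar.

```bash
python3 -m crank '[[0,0,0.05,0],[0,0,0.12,0],[0,0,0.19,0],[0,0,0.24,0],[0,0,0.272,0]]'
python3 -m crank '[[0,0,0,0],[0,0,0,0],[0,0,0,0]]'
python3 -m crank '[[0,0,0,0],[0,0,0,0],[0,0,0,0],[0,0,0,0],[0,0,0,0]]' -1 40
python3 -m crank '[[0,0,0,0],[0,0,0,0],[0,0,0,0]]'
```

```text
clock: 8.88
position: [0.525, -0.1691, 0.0902]
ee_rot: [1.0, -0.026, -0.001, -0.0]
ft_force: [-0.4, 0.4, -0.1]
grip_width: 1.001
grasp_force: 0.0
clock: 9.13
position: [0.5269, -0.1707, 0.0939]
ee_rot: [1.0, -0.027, 0.001, 0.0]
ft_force: [0.4, -0.1, -0.7]
grip_width: 1.007
grasp_force: 0.0
clock: 9.55
position: [0.5263, -0.1709, 0.093]
ee_rot: [1.0, -0.027, 0.0, 0.0]
ft_force: [-0.9, 1.5, 5.2]
grip_width: 0.458
grasp_force: 39.8
clock: 9.8
position: [0.5262, -0.1709, 0.093]
ee_rot: [1.0, -0.027, 0.0, 0.0]
ft_force: [-2.6, 1.5, 5.9]
grip_width: 0.453
grasp_force: 39.8
```

```bash
python3 -m crank '[[0,0,-0.03,0],[0,0,-0.07,0],[0,0,-0.11,0],[0,0,-0.14,0],[0,0,-0.15,0]]'
python3 -m crank '[[-0.003,-0.05,0,0],[-0.006,-0.13,0,0],[-0.01,-0.21,0,0],[-0.014,-0.3,0,0],[-0.017,-0.39,0,0]]'
python3 -m crank '[[-0.004,-0.1,0,0],[-0.01,-0.2,0,0],[-0.014,-0.3,0,0],[-0.018,-0.38,0,-0.014],[-0.018,-0.432,0,-0.027]]'
python3 -m crank '[[0,0,0,0],[0,0,0,0],[0,0,0,0],[0,0,0,0]]'
```

```text
clock: 10.22
position: [0.5268, -0.1713, 0.1548]
ee_rot: [1.0, -0.028, 0.001, 0.001]
ft_force: [0.8, -0.5, -1.4]
grip_width: 0.46
grasp_force: 40.8
clock: 10.63
position: [0.5271, -0.0137, 0.1521]
ee_rot: [1.0, -0.028, -0.0, 0.0]
ft_force: [0.3, 0.9, -1.8]
grip_width: 0.457
grasp_force: 40.8
clock: 11.05
position: [0.5289, 0.1623, 0.1523]
ee_rot: [1.0, -0.011, -0.0, -0.001]
ft_force: [0.4, 0.2, -1.2]
grip_width: 0.459
grasp_force: 40.8
clock: 11.38
position: [0.5301, 0.1563, 0.1521]
ee_rot: [1.0, -0.015, -0.0, 0.0]
ft_force: [0.9, -0.6, -1.5]
grip_width: 0.462
grasp_force: 40.8
```

```bash
python3 -m crank '[[0,-0.004,0.05,0],[0,-0.004,0.11,0],[0,-0.004,0.16,0],[0,-0.004,0.2,0],[0,-0.004,0.225,0]]'
python3 -m crank '[[0,0,0.01,0],[0,0,0.017,0],[0,0,0.02,0],[0,0,0.023,0],[0,0,0.023,0]]'
python3 -m crank '[[0,0,0.003,0],[0,0,0.005,0],[0,0,0.005,0]]'
```

```text
clock: 11.8
position: [0.5294, 0.1578, 0.0604]
ee_rot: [1.0, -0.014, -0.001, 0.001]
ft_force: [0.4, -1.6, -0.5]
grip_width: 0.457
grasp_force: 40.8
clock: 12.22
position: [0.5305, 0.1597, 0.0537]
ee_rot: [1.0, -0.013, 0.001, -0.0]
ft_force: [0.2, 0.9, -0.7]
grip_width: 0.456
grasp_force: 40.8
clock: 12.47
position: [0.5304, 0.1599, 0.052]
ee_rot: [1.0, -0.013, 0.001, 0.0]
ft_force: [-1.3, -0.5, 5.6]
grip_width: 0.46
grasp_force: 41.6
```

Contact is felt, so I'll release and go to the square bottle.

```bash
python3 -m crank '[[0,0,0,0],[0,0,0,0],[0,0,0,0],[0,0,0,0],[0,0,0,0]]' 1
python3 -m crank '[[0,0,-0.05,0],[0,0,-0.12,0],[0,0,-0.2,0],[0,0,-0.29,0],[0,0,-0.37,0]]'
python3 -m crank '[[0.01,0.05,0,0],[0.025,0.12,0,0],[0.045,0.22,0,0],[0.065,0.32,0,0],[0.084,0.41,0,0]]'
python3 -m crank '[[0.02,0.1,0,0],[0.04,0.2,0,0],[0.06,0.3,0,0],[0.075,0.38,0,0.014],[0.084,0.418,0,0.028]]'
python3 -m crank '[[0,0,0,0],[0,0,0,0],[0,0,0,0],[0,0,0,0]]'
python3 - <<'E'
from h import *
from workcell import readout,imaging
o=readout.get_obs();print(o['position'],R.from_quat(o['ee_rot']).as_matrix()[:2,0].round(4))
c=imaging.camera('wrist');cv2.imwrite("pics/w3.png",c.pop('color')[:,:,::-1])
json.dump({k:np.array(v).tolist() for k,v in c.items()},open('wrist.json','w'))
E
```

```text
clock: 12.88
position: [0.53, 0.1597, 0.0511]
ee_rot: [1.0, -0.013, 0.0, 0.0]
ft_force: [0.2, 1.1, 0.3]
grip_width: 0.998
grasp_force: 0.0
clock: 13.3
position: [0.5298, 0.1598, 0.2011]
ee_rot: [1.0, -0.013, 0.0, -0.0]
ft_force: [0.8, 0.0, 0.2]
grip_width: 1.002
grasp_force: 0.0
clock: 13.72
position: [0.5592, -0.0076, 0.1993]
ee_rot: [1.0, -0.013, 0.0, 0.0]
ft_force: [1.8, 1.2, -0.1]
grip_width: 1.003
grasp_force: 0.0
clock: 14.13
position: [0.5878, -0.1791, 0.1987]
ee_rot: [1.0, -0.031, -0.0, 0.001]
ft_force: [0.1, -1.2, -0.7]
grip_width: 0.999
grasp_force: 0.0
clock: 14.47
position: [0.5885, -0.1711, 0.1992]
ee_rot: [1.0, -0.027, 0.0, -0.0]
ft_force: [-0.8, -0.5, -0.3]
grip_width: 0.999
grasp_force: 0.0
[ 0.58854649 -0.17105411  0.19923261] [ 0.9986 -0.0531]
```

View pics/w3.png

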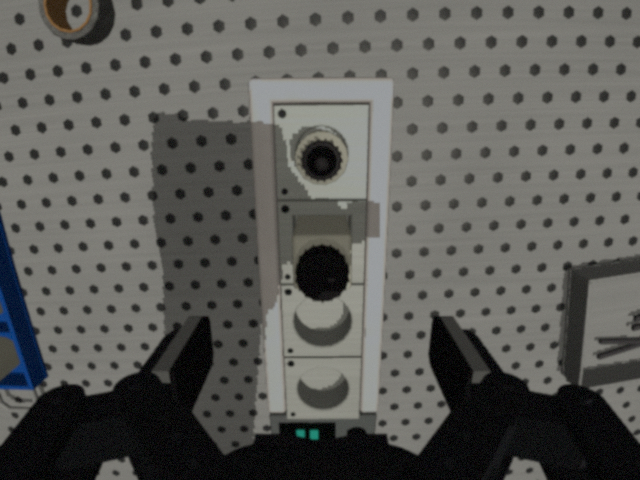

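The wrist view shows the square cap at (322,271), the dropper tip at (322,160) and the block edges at (275,102) and (371,102).

```bash
python3 - <<'E'
from h import *
c=cam('wrist');np.set_printoptions(precision=4,suppress=True)
print(px2w(c,(322,271),.134),px2w(c,(322,160),.14));print(px2w(c,[(273,102),(371,102),(278,200),(368,200)],.07))
E
python3 -m crank '[[0,0.004,0.05,0],[0,0.004,0.12,0],[0,0.004,0.18,0],[0,0.004,0.22,0],[0,0.004,0.243,0]]'
python3 -m crank '[[0,0,0,0],[0,0,0,0],[0,0,0,0]]'
python3 -m crank '[[0,0,0,0],[0,0,0,0],[0,0,0,0],[0,0,0,0],[0,0,0,0]]' -1 40
python3 -m crank '[[0,0,0,0],[0,0,0,0],[0,0,0,0]]'
```

```text
[[ 0.5927 -0.1718  0.134 ]] [[ 0.6518 -0.1748  0.14  ]]
[[ 0.6836 -0.1456  0.07  ]
 [ 0.6803 -0.2076  0.07  ]
 [ 0.6206 -0.1435  0.07  ]
 [ 0.6174 -0.2045  0.07  ]]
clock: 14.93
position: [0.5873, -0.1734, 0.0998]
ee_rot: [1.0, -0.027, -0.001, -0.0]
ft_force: [0.3, -0.5, 0.2]
grip_width: 1.001
grasp_force: 0.0
clock: 15.18
position: [0.5891, -0.1746, 0.1034]
ee_rot: [1.0, -0.028, 0.001, 0.0]
ft_force: [1.2, -0.2, -0.0]
grip_width: 1.001
grasp_force: 0.0
clock: 15.6
position: [0.5886, -0.1746, 0.1024]
ee_rot: [1.0, -0.028, 0.0, -0.0]
ft_force: [-0.4, 1.2, 3.0]
grip_width: 0.418
grasp_force: 42.3
clock: 15.85
position: [0.5886, -0.1746, 0.1024]
ee_rot: [1.0, -0.028, 0.0, 0.0]
ft_force: [-0.7, 0.9, 5.5]
grip_width: 0.416
grasp_force: 42.6
```

```bash
python3 -m crank '[[0,0,-0.03,0],[0,0,-0.07,0],[0,0,-0.11,0],[0,0,-0.14,0],[0,0,-0.15,0]]'
python3 -m crank '[[-0.003,-0.05,0,0],[-0.006,-0.13,0,0],[-0.01,-0.21,0,0],[-0.014,-0.3,0,0],[-0.018,-0.39,0,0]]'
python3 -m crank '[[-0.004,-0.1,0,0],[-0.01,-0.2,0,0],[-0.014,-0.3,0,0],[-0.018,-0.38,0,-0.014],[-0.02,-0.438,0,-0.027]]'
python3 -m crank '[[0,0,0,0],[0,0,0,0],[0,0,0,0],[0,0,0,0]]'
```

```text
clock: 16.27
position: [0.5891, -0.1751, 0.1644]
ee_rot: [1.0, -0.028, 0.001, 0.0]
ft_force: [0.4, -0.9, -1.3]
grip_width: 0.417
grasp_force: 42.1
clock: 16.68
position: [0.5893, -0.0176, 0.1615]
ee_rot: [1.0, -0.028, -0.0, 0.0]
ft_force: [0.2, -0.4, -1.3]
grip_width: 0.414
grasp_force: 42.1
clock: 17.1
position: [0.5905, 0.1607, 0.1617]
ee_rot: [1.0, -0.012, -0.0, -0.0]
ft_force: [-0.2, -0.1, -2.1]
grip_width: 0.416
grasp_force: 42.1
clock: 17.43
position: [0.5918, 0.1549, 0.1616]
ee_rot: [1.0, -0.015, -0.0, 0.001]
ft_force: [0.1, -0.3, -1.9]
grip_width: 0.413
grasp_force: 42.0
```

Next I descend to TCP z ≈ 0.061.

```bash
python3 -m crank '[[0,-0.002,0.05,0],[0,-0.002,0.11,0],[0,-0.002,0.16,0],[0,-0.002,0.2,0],[0,-0.002,0.225,0]]'
python3 -m crank '[[0,0,0.01,0],[0,0,0.017,0],[0,0,0.02,0],[0,0,0.023,0],[0,0,0.023,0]]'
python3 -m crank '[[0,0,0.003,0],[0,0,0.005,0],[0,0,0.005,0]]'
```

```text
clock: 17.85
position: [0.5911, 0.1555, 0.0699]
ee_rot: [1.0, -0.015, -0.001, 0.001]
ft_force: [-0.7, 0.1, -0.5]
grip_width: 0.415
grasp_force: 42.1
clock: 18.27
position: [0.5921, 0.1576, 0.0634]
ee_rot: [1.0, -0.014, 0.001, -0.0]
ft_force: [-0.3, -0.1, -0.5]
grip_width: 0.413
grasp_force: 42.1
clock: 18.52
position: [0.5921, 0.1577, 0.0615]
ee_rot: [1.0, -0.014, 0.001, -0.0]
ft_force: [-0.7, -1.0, 3.6]
grip_width: 0.417
grasp_force: 42.1
```

```bash
python3 -m crank '[[0,0,0,0],[0,0,0,0],[0,0,0,0],[0,0,0,0],[0,0,0,0]]' 1
python3 -m crank '[[0,0,-0.05,0],[0,0,-0.12,0],[0,0,-0.2,0],[0,0,-0.28,0],[0,0,-0.35,0]]'
python3 -m crank '[[0.01,0.05,0,0],[0.025,0.12,0,0],[0.045,0.22,0,0],[0.065,0.32,0,0],[0.085,0.41,0,0]]'
python3 -m crank '[[0.02,0.1,0,0],[0.04,0.2,0,0],[0.06,0.3,0,0],[0.075,0.38,0,0.014],[0.085,0.418,0,0.028]]'
python3 -m crank '[[0,0,0,0],[0,0,0,0],[0,0,0,0],[0,0,0,0]]'
```

```text
clock: 18.93
position: [0.5916, 0.1575, 0.0606]
ee_rot: [1.0, -0.014, -0.0, 0.0]
ft_force: [0.3, 0.2, -0.3]
grip_width: 1.0
grasp_force: 0.0
clock: 19.35
position: [0.5917, 0.1577, 0.2029]
ee_rot: [1.0, -0.014, 0.0, -0.0]
ft_force: [-0.1, 0.0, -0.5]
grip_width: 1.0
grasp_force: 0.0
clock: 19.77
position: [0.6211, -0.0099, 0.2008]
ee_rot: [1.0, -0.014, 0.0, 0.0]
ft_force: [0.3, -0.3, -0.2]
grip_width: 0.999
grasp_force: 0.0
clock: 20.18
position: [0.6498, -0.1818, 0.2002]
ee_rot: [0.999, -0.032, -0.0, 0.001]
ft_force: [0.1, -1.7, -0.4]
grip_width: 0.996
grasp_force: 0.0
clock: 20.52
position: [0.6507, -0.1731, 0.2009]
ee_rot: [1.0, -0.027, 0.0, -0.0]
ft_force: [0.3, 0.0, 0.2]
grip_width: 0.999
grasp_force: 0.0
```

```bash
python3 -m crank '[[0,0.003,0.05,0],[0,0.003,0.12,0],[0,0.003,0.18,0],[0,0.003,0.22,0],[0,0.003,0.248,0]]'
python3 -m crank '[[0,0,0,0],[0,0,0,0],[0,0,0,0]]'
python3 -m crank '[[0,0,0,0],[0,0,0,0],[0,0,0,0],[0,0,0,0],[0,0,0,0]]' -1 40
python3 -m crank '[[0,0,0,0],[0,0,0,0],[0,0,0,0]]'
```

```text
clock: 20.93
position: [0.6497, -0.1748, 0.0996]
ee_rot: [1.0, -0.027, -0.001, -0.0]
ft_force: [-0.1, -0.0, -0.9]
grip_width: 0.996
grasp_force: 0.0
clock: 21.18
position: [0.6513, -0.1762, 0.1031]
ee_rot: [1.0, -0.028, 0.001, 0.0]
ft_force: [-0.9, 0.3, 0.3]
grip_width: 1.001
grasp_force: 0.0
clock: 21.6
position: [0.6505, -0.1765, 0.1019]
ee_rot: [1.0, -0.029, 0.0, 0.0]
ft_force: [0.1, -0.1, 2.8]
grip_width: 0.339
grasp_force: 39.0
clock: 21.85
position: [0.6506, -0.1766, 0.1019]
ee_rot: [1.0, -0.028, 0.0, 0.0]
ft_force: [-0.4, -0.4, 4.0]
grip_width: 0.335
grasp_force: 39.3
```

```bash
python3 -m crank '[[0,0,-0.03,0],[0,0,-0.07,0],[0,0,-0.11,0],[0,0,-0.14,0],[0,0,-0.15,0]]'
python3 -m crank '[[-0.003,-0.05,0,0],[-0.006,-0.13,0,0],[-0.01,-0.21,0,0],[-0.014,-0.3,0,0],[-0.018,-0.39,0,0]]'
python3 -m crank '[[-0.004,-0.1,0,0],[-0.01,-0.2,0,0],[-0.014,-0.3,0,0],[-0.018,-0.38,0,-0.014],[-0.02,-0.44,0,-0.027]]'
python3 -m crank '[[0,0,0,0],[0,0,0,0],[0,0,0,0],[0,0,0,0]]'
python3 -m crank '[[0,-0.002,0.05,0],[0,-0.002,0.11,0],[0,-0.002,0.16,0],[0,-0.002,0.2,0],[0,-0.002,0.225,0]]'
python3 -m crank '[[0,0,0.01,0],[0,0,0.017,0],[0,0,0.02,0],[0,0,0.022,0],[0,0,0.022,0]]'
python3 -m crank '[[0,0,0.003,0],[0,0,0.005,0],[0,0,0.005,0]]'
```

```text
clock: 22.27
position: [0.6513, -0.1767, 0.1643]
ee_rot: [1.0, -0.029, 0.002, 0.0]
ft_force: [0.9, -0.7, 0.1]
grip_width: 0.334
grasp_force: 39.4
clock: 22.68
position: [0.6516, -0.0194, 0.1612]
ee_rot: [1.0, -0.029, -0.0, 0.0]
ft_force: [1.1, 0.2, -0.8]
grip_width: 0.338
grasp_force: 39.4
clock: 23.1
position: [0.653, 0.1599, 0.1612]
ee_rot: [1.0, -0.012, -0.0, -0.001]
ft_force: [-0.6, 0.8, -0.1]
grip_width: 0.339
grasp_force: 39.4
clock: 23.43
position: [0.6544, 0.1539, 0.1612]
ee_rot: [1.0, -0.015, -0.0, 0.001]
ft_force: [0.2, -0.5, -1.5]
grip_width: 0.334
grasp_force: 39.4
clock: 23.85
position: [0.6535, 0.1545, 0.0693]
ee_rot: [1.0, -0.015, -0.001, 0.001]
ft_force: [-0.2, -1.6, -1.3]
grip_width: 0.341
grasp_force: 39.4
clock: 24.27
position: [0.6546, 0.1566, 0.0635]
ee_rot: [1.0, -0.014, 0.001, -0.0]
ft_force: [-0.5, 0.0, -1.0]
grip_width: 0.337
grasp_force: 39.4
clock: 24.52
position: [0.6544, 0.1566, 0.061]
ee_rot: [1.0, -0.014, 0.0, -0.0]
ft_force: [-0.0, -0.4, 0.2]
grip_width: 0.339
grasp_force: 39.6
```

```bash
python3 -m crank '[[0,0,0.002,0],[0,0,0.002,0],[0,0,0.002,0]]'
python3 -m crank '[[0,0,0,0],[0,0,0,0],[0,0,0,0],[0,0,0,0],[0,0,0,0]]' 1
python3 -m crank '[[0,0,-0.05,0],[0,0,-0.12,0],[0,0,-0.2,0],[0,0,-0.28,0],[0,0,-0.35,0]]'
python3 -m crank '[[0,0.05,0,0],[0,0.13,0,0],[0,0.22,0,0],[0,0.32,0,0],[0,0.4,0,0]]'
python3 -m crank '[[0,0,0,0],[0,0,0,0],[0,0,0,0],[0,0,0,0]]'
python3 - <<'E'
from h import *
from workcell import imaging
a=imaging.camera('top')['color'][125:385,150:290,::-1];b=imaging.camera('scene')['color'][150:260,260:440,::-1]
a=cv2.resize(a,None,fx=2,fy=2,interpolation=3);b=cv2.resize(b,None,fx=2.7,fy=2.7,interpolation=3)
o=np.zeros((520,800,3),np.uint8);o[:,:280]=a;o[:b.shape[0],290:290+b.shape[1]]=b;cv2.imwrite("pics/fin.png",o)
E
```

```text
clock: 24.77
position: [0.6546, 0.1567, 0.0609]
ee_rot: [1.0, -0.014, 0.001, -0.0]
ft_force: [-1.3, -1.1, 5.6]
grip_width: 0.341
grasp_force: 39.9
clock: 25.18
position: [0.6541, 0.1565, 0.0598]
ee_rot: [1.0, -0.014, -0.0, 0.0]
ft_force: [0.0, 0.2, -0.5]
grip_width: 0.999
grasp_force: 0.0
clock: 25.6
position: [0.6542, 0.1566, 0.2021]
ee_rot: [1.0, -0.014, 0.0, -0.0]
ft_force: [0.8, 0.3, 0.3]
grip_width: 0.998
grasp_force: 0.0
clock: 26.02
position: [0.6493, -0.0067, 0.1999]
ee_rot: [1.0, -0.015, 0.0, 0.001]
ft_force: [0.6, -0.0, 0.2]
grip_width: 1.0
grasp_force: 0.0
clock: 26.35
position: [0.6495, -0.0014, 0.1999]
ee_rot: [1.0, -0.013, 0.0, -0.0]
ft_force: [0.2, -0.3, 0.7]
grip_width: 1.001
grasp_force: 0.0
```

View pics/fin.png

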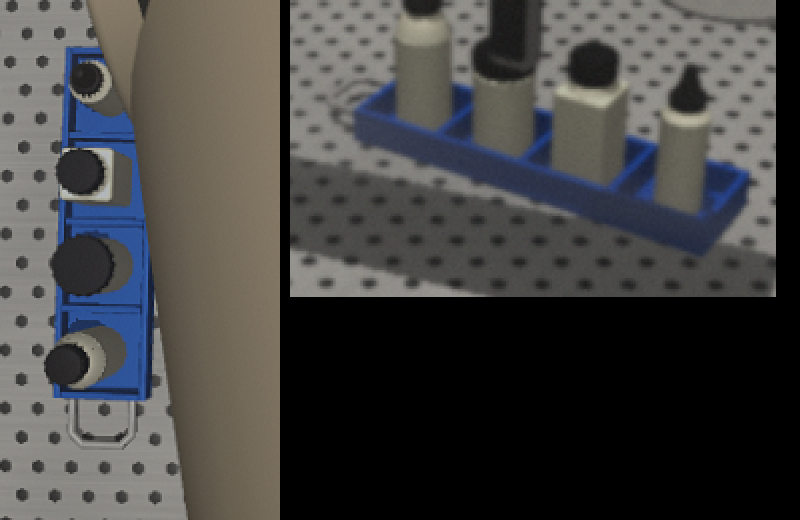

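All four bottles stand upright in their bays in the right order: tall at the handle, then jar, square and dropper. The gripper is clear; the black shape over the jar is a finger in the foreground.

```bash
python3 -c "
from workcell import manip
print(manip.hand_in())"
```

```text
the job is handed in; nothing more can be done
None
```

The job is handed in at about 26 s robot time: the last pictures show all four bottles upright in the carrier, from the handle end tall, jar, square, dropper, with the gripper clear; the hand-in call gave no verdict.

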